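# Refill the pellet bin under the gnawing log

## Robot

A 6-joint arm with a two-finger parallel gripper is mounted at the origin on the work surface. World frame = base frame: x ahead of the robot, y to its left, z up, the work surface at z = 0. Lengths are in m, angles in rad, forces in N, time in s.
With the tool pointing down it reaches from about 0.35 to 0.775 m from the base axis. Payload 7.3 kg.
Tool frame: the origin (TCP) lies at the very end of the fingers, on their centre line; the grasp point (between the pads) lies 19 mm behind it (robot.hold_point_z is the distance from the TCP to the grasp point, in m); z points along the fingers, y is the direction in which the jaws open and shut (so a half turn about z gives the same grasp; the last joint's range is limited). The gripper opens to 92 mm and grips with 3 to 60 N. Pads are 19 mm wide; open, the fingers measure 130 mm over their backs; the gripper's body (75 mm by 190 mm) begins 47 mm behind the grasp point.
Start: joints at [1.139, 0.342, 1.524, -0, 1.275, -0.146], TCP at [0.148, 0.504, 0.227] pointing down, gripper open.
Joint ranges: [-2.53, 2.53], [-0.77, 2.02], [0.04, 2.7], [-1, 4.14], [0.28, 2.66], [-3.11, 3.11]. Speed limits (rad/s): [2.57, 2.57, 3.14, 3.14, 3.14, 3.14].

## Interface

Orientations are given as [roll, pitch, yaw] about the fixed x, y, z axes, in that order (R = Rz(yaw) Ry(pitch) Rx(roll)).
In Python, from cell import monitor, viewer, robot gives the robot as it stands.
- The arm moves only by the tool move_arm, never from a script. Its argument "deltas" is a list of rows, each an object of numbers: "x", "y", "z": the shift along the tool's x, y, z in m; "wx", "wy", "wz": the turn, a rotation vector about the tool's x, y, z in degrees; "hand": the opening, from 0 (shut) to 1 (fully open). In form: [{"x": .., "y": .., "z": .., "wx": .., "wy": .., "wz": .., "hand": ..}, ...]. A call has 1 to 8 rows; each row is the pose to reach, as a shift and turn from the pose commanded when the call began, along the tool's axes at that moment; what a row does not reach only later rows make up. A row lasts 1/8 s, in which the tool goes at most 62.5 mm and 10.7 degrees, less where a joint would pass 70% of its speed; a pose out of reach is approached as far as the arm can. A call with a gripper value outside its range is refused whole. The fingers move at their own pace and stop on an object; "grip_force" is the grip in N (left out, the last holds). Time passes only in rows, so rows that repeat a pose let the fingers close. It gives the time, the measured TCP pose, the force and the opening at its end, in the units of the state.
- monitor.observe(): the state, without advancing time (a new reading comes with each control period).
- viewer.read_camera(name): name is "scene" or "top" or "wrist"; returns the picture (400x640x3 uint8, red, green, blue); there is no depth.
- viewer.camera_params(name): a dict with "camera_matrix" (3x3 intrinsics, pixels), "k1" (the pictures are not rectified: a ray, as slopes to the right and down, at radius r is drawn at 1 + k1 r^2 times it, then the intrinsics apply), "R" (3x3) and "t" (3): a world point X has camera coordinates R X + t. Camera axes: x right, y down, z forward; pixel columns grow to the right and rows downward; lengths in m; the calibration is good to about 2 mm. A picture is of the moment at which its call begins: read the wrist's pose just before it. camera_params takes no time and is no camera call; for the wrist camera it gives the pose at the moment of the call.
- robot.hand_in(): hands the job in, once; it reports no verdict.
The state is a dict: "time": time; "qpos": joint angles; "qvel": joint speeds; "joint_efforts": joint torques, N m; "tool_pos": TCP position; "tool_rot": TCP orientation; "contact_force": force on the tool from outside, world axes, zero at the start; "torque": the same for the moment, N m; "opening": finger opening in m.
Only numpy, scipy, OpenCV 4.12 (cv2) and the standard library are available. Lean on these libraries where they do the work, as an engineer would, in place of code of your own. Each camera call takes 0.05 s, during which the arm holds its last target. There are 200 camera calls.

## Task

The gnawing log lying on the pellet bin is in the way: with the lid still shut, lift it off and set it down gently, flat side down, on the pull-out shelf. Then open the bin's lid all the way, tip all four feed blocks out of the tray into the bin, and stand the empty tray upright back on the bench top. Finally shut the lid fully; leave the dish, the nail clipper and the brush undisturbed, and drop neither the log nor the tray.

Things in the scene. Friction and masses are not known exactly. Their poses are not given: they have to be found in the camera images.
- bin: Grey plastic pellet bin, fixed to the bench: open-topped box 200 (x) x 220 (y) x 140 mm high, walls and floor 5 mm. Origin: centre of its underside; z up; its front with the lid handle faces -x, the lid's hinge lies along the top of its +x side.
- lid (a joint): Hinge angle of the white lid (204 x 226 mm plate, 10 mm thick, its top face 150 mm above the bench when shut): 0 = shut, grows as the front edge rises, stop at 1.45 = fully open. The stiff hinge stays where it is left (about 4 N at the handle moves it).
- lid_handle (a point): Middle of the round black bar handle on the lid: bar 12 mm thick, parallel to the bin's y, 78 mm free between its two posts, axis 35 mm above the lid's top face and 22 mm in from the lid's front edge. In the lid's frame (x, z like the bin's when shut) it lies at (-180, 0, 45) mm from lid_hinge.
- lid_hinge (a point): Middle of the lid's hinge axis, which runs along the bin's y: on the bin's +x top edge, 140 mm above the bench.
- log: Pine gnawing log, 150 mm long (its y axis), 44 mm wide (x), 46 mm high with a rounded top and a flat underside, 0.18 kg. Lies at the start flat on the lid behind the handle. Origin: centre of its flat underside; z up.
- shelf: Pull-out wooden shelf board, fixed, 300 (x) x 220 (y) mm, top 18 mm above the bench. A low cabinet 60 mm high stands against its -y edge. Origin: centre of its underside on the bench; z up. The clipper and brush lie on its +x half.
- shelf_free (a point): Middle of the free -x half of the shelf, on its top face; free area about 130 (x) x 210 (y) mm; axes as the shelf's.
- tray: Plywood feed tray, 120 (x) x 150 (y) mm, floor 6 mm, walls 6 mm thick and 35 mm high on three sides; its -y end is open, with no lip. A crossbar handle runs over it along x at mid-length, carried by posts at both sides. Origin: centre of its underside; z up. 0.2 kg empty; stands on the bench.
- tray_grip (a point): Middle of the tray's crossbar, 98 mm above the tray's underside; the bar is 14 mm thick (y), 26 mm high (z), 108 mm free between the posts (x). Axes as the tray's.
- block0: One of four alike tan feed blocks, 32 (x) x 60 (y) x 26 mm high, 45 g, loose in the tray at the start, long side along the tray's y. Origin: centre of its underside.
- block1: One of four alike tan feed blocks, 32 (x) x 60 (y) x 26 mm high, 45 g, loose in the tray at the start, long side along the tray's y. Origin: centre of its underside.
- block2: One of four alike tan feed blocks, 32 (x) x 60 (y) x 26 mm high, 45 g, loose in the tray at the start, long side along the tray's y. Origin: centre of its underside.
- block3: One of four alike tan feed blocks, 32 (x) x 60 (y) x 26 mm high, 45 g, loose in the tray at the start, long side along the tray's y. Origin: centre of its underside.
- dish: Bystander: cream glazed ceramic dish, 110 mm across, 45 mm high, on the bench. Origin: centre of its underside.
- clipper: Bystander: chrome plier-type nail clipper, about 130 mm long (x), 35 mm wide, 16 mm high, on the shelf. Origin: underside.
- brush: Bystander: folded aluminium hand brush, 50 (x) x 110 mm (y), 30 mm high, on the shelf. Origin: underside.
Not all that is in view belongs to the job. Leave any orange look-alike of the block3 alone.

How it is judged:
By the outcome, as a careful person would: the job done as asked, in the order asked, and still so for the second after the job is handed in, with the robot touching nothing.
It also fails if it takes over 72 s, if anything falls off the work surface, if the arm or the gripper's body presses on something with over 40 N, if the wrist force passes 120 N, or if a joint passes its speed limit or range.

## Working session

There is one attempt and no reset: what is moved stays moved. The work goes in short steps, Python scripts to look and compute and a tool call to move; the robot and the scene stay as the last step left them, time stands still between calls to the robot, and variables do not carry over. Pictures are saved under pics/ and viewed, about 8 in all and at most 12, crops included, and the job is handed in when it is done.

Besides the shell and the picture viewer there is one more tool, called after ">>>" as name([rows], argument=value, ...), one row to a line, values as JSON. move_arm: Moves the arm, as the interface text tells. Its arguments: {"type":"object","properties":{"deltas":{"type":"array","items":{"type":"object","properties":{"x":{"type":"number"},"y":{"type":"number"},"z":{"type":"number"},"wx":{"type":"number"},"wy":{"type":"number"},"wz":{"type":"number"},"hand":{"type":"number"}}}},"grip_force":{"type":"number"}},"required":["deltas"]}

```bash
mkdir -p pics; ls; python3 - <<'E'
from cell import monitor, viewer, robot
import cv2, numpy as np
s=monitor.observe(); print(s['time'],s['tool_pos'],s['tool_rot'],s['opening'])
for n in ['scene','top']:
    im=viewer.read_camera(n); cv2.imwrite(f'pics/{n}0.png',im[:,:,::-1])
    p=viewer.camera_params(n); print(n,p)
E
```

```text
pics
0.0 [0.14781338 0.50333309 0.22603098] [-3.14005254e+00 -2.24038518e-04  2.85577655e+00] 0.0917855724746238
scene {'camera_matrix': array([[393.09063077,   0.        , 314.79674194],
       [  0.        , 393.09063077, 195.68293264],
       [  0.        ,   0.        ,   1.        ]]), 'k1': -0.04450482614982636, 'R': array([[-0.89194331,  0.45204337,  0.00969139],
       [ 0.37923166,  0.75960383, -0.52837995],
       [-0.24621227, -0.46760968, -0.84895271]]), 't': array([ 0.47285898, -0.14842552,  1.28681012])}
top {'camera_matrix': array([[429.44160238,   0.        , 318.18666766],
       [  0.        , 429.44160238, 198.90167655],
       [  0.        ,   0.        ,   1.        ]]), 'k1': -0.11150305846468243, 'R': array([[ 0.02323388, -0.99971122, -0.00613752],
       [-0.98437271, -0.02180461, -0.17474248],
       [ 0.17455819,  0.01010155, -0.98459504]]), 't': array([-0.0056854 ,  0.54245353,  1.26804513])}
```

View pics/scene0.png

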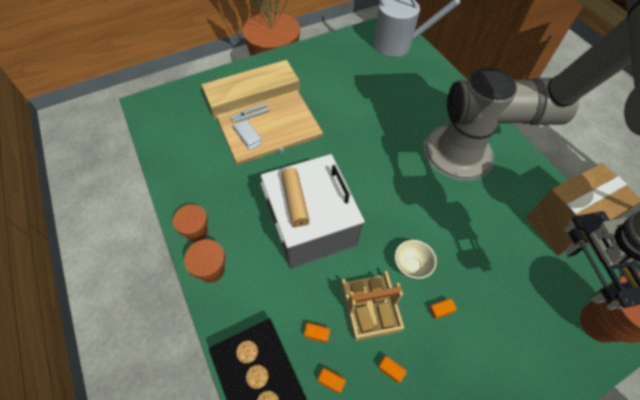

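View pics/top0.png

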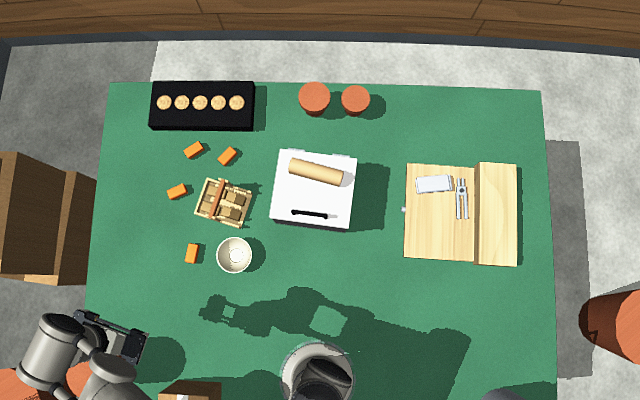

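The scene view shows the bin (310,210) with the log (295,195) and handle (340,183), the tray (372,305), dish (415,258) and shelf (265,120). It also shows four orange look-alikes at (443,308), (317,332), (331,380) and (392,368). In the top view the log is at (316,171), handle (308,213), tray (222,203) and shelf (440,213). Could be confused: the log (316,171) has no log-like rival. The feed blocks are the tan ones inside the tray, not the orange ones at (193,150), (227,156), (177,191) and (192,253). Next is a close crop and the measurements.

```bash
cat > h.py <<'E'
import numpy as np, cv2
from cell import monitor, viewer, robot
from scipy.spatial.transform import Rotation as Ro
def ray(n,uv,P=None):
    p=P or viewer.camera_params(n); K=p['camera_matrix']
    d=np.array([(uv[0]-K[0,2])/K[0,0],(uv[1]-K[1,2])/K[1,1]]); s=d.copy()
    for _ in range(20): s=d/(1+p['k1']*(s@s))
    R,t=np.array(p['R']),np.array(p['t'])
    return -R.T@t, R.T@np.array([s[0],s[1],1.])
def pt(n,uv,z,P=None):
    o,d=ray(n,uv,P); return o+d*(z-o[2])/d[2]
def proj(n,X,P=None):
    p=P or viewer.camera_params(n); c=np.array(p['R'])@X+p['t']; s=c[:2]/c[2]; s=s*(1+p['k1']*(s@s))
    K=p['camera_matrix']; return np.array([K[0,0]*s[0]+K[0,2],K[1,1]*s[1]+K[1,2]])
def delta(pos,rpy=None,R=None):
    "shift and turn in current tool axes (of measured pose) to reach pos / rpy"
    s=monitor.observe(); Rt=Ro.from_euler('xyz',s['tool_rot'])
    G=Ro.from_euler('xyz',rpy) if R is None else Ro.from_matrix(R)
    return Rt.inv().apply(np.array(pos)-s['tool_pos']).round(4), np.degrees((Rt.inv()*G).as_rotvec()).round(2)
E
python3 - <<'E'
from h import *
im=cv2.imread('pics/top0.png')
a=cv2.resize(im[140:260,170:370],None,fx=4,fy=4,interpolation=cv2.INTER_CUBIC)
cv2.imwrite('pics/crop1.png',a)
def rect(m):
    c=max(cv2.findContours(m.astype(np.uint8),0,2)[0],key=cv2.contourArea); return cv2.boxPoints(cv2.minAreaRect(c)),cv2.contourArea(c),c
hsv=cv2.cvtColor(im,cv2.COLOR_BGR2HSV); H,S,V=cv2.split(hsv)
M=np.zeros_like(H); M[140:240,262:365]=1
lid=(S<40)&(V>150)&(M>0)
hul=cv2.convexHull(rect(lid)[2]); b=cv2.boxPoints(cv2.minAreaRect(hul))
print('lid');[print(q,pt('top',q,.15)[:2].round(4)) for q in b]
log=(S>70)&(H<30)&(M>0); b,a_,c=rect(log)
print('log',a_);[print(q,pt('top',q,.18)[:2].round(4)) for q in b]
M2=np.zeros_like(H); M2[205:225,285:335]=1
b,a_,c=rect((V<60)&(M2>0)); print('handle');[print(q,pt('top',q,.185)[:2].round(4)) for q in b]
M3=np.zeros_like(H); M3[150:280,395:478]=1
b,a_,c=rect((H>10)&(H<30)&(V>150)&(S>30)&(M3>0)); print('shelf');[print(q,pt('top',q,.018)[:2].round(4)) for q in b]
E
```

```text
lid
[268.3615  217.72453] [0.4676 0.1442]
[278.114   145.55595] [0.6786 0.1252]
[357.74097 156.31636] [ 0.6512 -0.1053]
[347.98846 228.48494] [ 0.4424 -0.0795]
log 681.5
[286.86066 172.23174] [0.5925 0.0943]
[291.05103 156.66759] [0.6376 0.0842]
[343.40967 170.76414] [ 0.6001 -0.0631]
[339.2193 186.3283] [ 0.5556 -0.0521]
handle
[290.6616 213.7077] [0.4755 0.0793]
[291.21542 209.27695] [0.4877 0.0782]
[326.53848 213.69232] [ 0.4777 -0.0185]
[325.98465 218.12308] [ 0.4655 -0.0172]
shelf
[402.99573 260.62698] [ 0.3609 -0.2581]
[406.31738 162.63788] [ 0.6716 -0.2719]
[478.3194  165.07861] [ 0.6699 -0.507 ]
[474.99774 263.06772] [ 0.3565 -0.4839]
```

View pics/crop1.png

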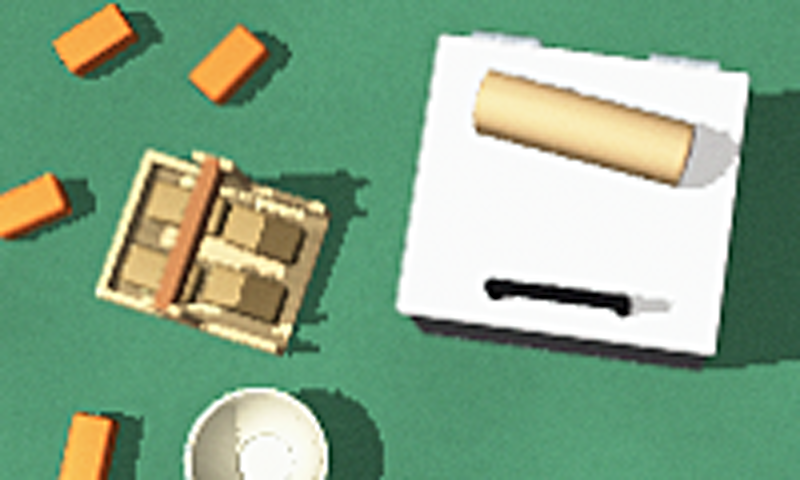

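The crop confirms the tan log with its length running left to right at (585,128) in the crop. The lid handle bar runs (490,288)–(635,305). The tray holds four tan blocks, its crossbar runs (208,158)–(168,303), and its open end is on the right, facing the bin. Corners come next.

```bash
python3 - <<'E'
from h import *
c=lambda x,y:(170+x/4-.375,140+y/4-.375)
P=viewer.camera_params('top')
f=lambda n,q,z:print(n,pt('top',q,z,P)[:2].round(4))
for n,q in dict(TL=(440,35),TR=(748,72),BL=(400,312),BR=(718,353)).items(): f('lid'+n,c(*q),.15)
for q in [(490,288),(635,305)]: f('handle',c(*q),.188)
for q in [(208,160),(168,303)]: f('bar',c(*q),.111)
for q in [(152,150),(328,210),(283,352),(97,297)]: f('tray',c(*q),.037)
for q in [(490,72),(476,130),(695,125),(682,186)]: f('log',c(*q),.175)
f('dish',c(256,455),.045)
im=cv2.imread('pics/top0.png'); H,S,V=cv2.split(cv2.cvtColor(im,cv2.COLOR_BGR2HSV))
m=((H>10)&(H<30)&(V>120)&(S>30)).astype(np.uint8); m[:,:395]=0; m[:,530:]=0; m[:130]=0;m[285:]=0
k=max(cv2.findContours(m,0,2)[0],key=cv2.contourArea); a=cv2.approxPolyDP(cv2.convexHull(k),4,True)[:,0]
for q in a: print(q); f('shelf z.018',q,.018)
h=0
# scene cross check: handle & bar reprojection
for X in [(.4766,.0305,.185),(.596,.016,.19)]: print(proj('scene',np.array(X)))
E
```

```text
lidTL [0.6702 0.1205]
lidTR [ 0.6473 -0.1021]
lidBL [0.4679 0.1406]
lidBR [ 0.4441 -0.0826]
handle [0.4809 0.0753]
handle [ 0.4714 -0.0235]
bar [0.5828 0.293 ]
bar [0.4755 0.3159]
tray [0.6062 0.3562]
tray [0.5612 0.2142]
tray [0.4495 0.2434]
tray [0.4886 0.3916]
log [0.6363 0.0814]
log [0.5941 0.0898]
log [ 0.601  -0.0633]
log [ 0.5573 -0.0548]
dish [0.37   0.2585]
[515 164]
shelf z.018 [ 0.6772 -0.6308]
[515 266]
shelf z.018 [ 0.3484 -0.6129]
[403 256]
shelf z.018 [ 0.3751 -0.2582]
[407 163]
shelf z.018 [ 0.6705 -0.2741]
[339.73448017 179.04199762]
[294.69909505 191.37651898]
```

```bash
python3 - <<'E'
from h import *
print(delta([.597,.013,.28],[np.pi,0,1.327]))
E
```

```text
(array([-0.5692, -0.3439, -0.0535]), array([-7.000e-02,  5.000e-02,  8.759e+01]))
```

>>> move_arm([
  {"x": -0.569,"y": -0.344,"z": -0.053,"wz": 87.6,"hand": 1},
  {"x": -0.569,"y": -0.344,"z": -0.053,"wz": 87.6,"hand": 1},
  {"x": -0.569,"y": -0.344,"z": -0.053,"wz": 87.6,"hand": 1},
  {"x": -0.569,"y": -0.344,"z": -0.053,"wz": 87.6,"hand": 1},
  {"x": -0.569,"y": -0.344,"z": -0.053,"wz": 87.6,"hand": 1},
  {"x": -0.569,"y": -0.344,"z": -0.053,"wz": 87.6,"hand": 1},
  {"x": -0.569,"y": -0.344,"z": -0.053,"wz": 87.6,"hand": 1},
  {"x": -0.569,"y": -0.344,"z": -0.053,"wz": 87.6,"hand": 1},
], grip_force=20)

```text
schema error: expected keys x, y, z, wx, wy, wz, hand
```

>>> move_arm([
  {"x": -0.569,"y": -0.344,"z": -0.053,"wx": 0,"wy": 0,"wz": 87.6,"hand": 1},
  {"x": -0.569,"y": -0.344,"z": -0.053,"wx": 0,"wy": 0,"wz": 87.6,"hand": 1},
  {"x": -0.569,"y": -0.344,"z": -0.053,"wx": 0,"wy": 0,"wz": 87.6,"hand": 1},
  {"x": -0.569,"y": -0.344,"z": -0.053,"wx": 0,"wy": 0,"wz": 87.6,"hand": 1},
  {"x": -0.569,"y": -0.344,"z": -0.053,"wx": 0,"wy": 0,"wz": 87.6,"hand": 1},
  {"x": -0.569,"y": -0.344,"z": -0.053,"wx": 0,"wy": 0,"wz": 87.6,"hand": 1},
  {"x": -0.569,"y": -0.344,"z": -0.053,"wx": 0,"wy": 0,"wz": 87.6,"hand": 1},
  {"x": -0.569,"y": -0.344,"z": -0.053,"wx": 0,"wy": 0,"wz": 87.6,"hand": 1},
], grip_force=20)

```text
time: 1.1
tool_pos: [0.4855, 0.1343, 0.2665]
tool_rot: [-3.141, -0.0, 1.349]
contact_force: [0.8, 0.5, 0.8]
opening: 0.0917
```

```bash
python3 - <<'E'
from h import *
print(delta([.597,.013,.28],[np.pi,0,1.327]), monitor.observe()['qpos'])
E
```

```text
(array([-0.0939,  0.1354, -0.0136]), array([-0.02, -0.01,  1.29])) [1.17486574e-01 2.73622260e-01 1.51029478e+00 3.14427319e-04
 1.35790425e+00 3.38782066e-01]
```

>>> move_arm([
  {"x": -0.094,"y": 0.135,"z": -0.014,"wx": 0,"wy": 0,"wz": 1.3,"hand": 1},
  {"x": -0.094,"y": 0.135,"z": -0.014,"wx": 0,"wy": 0,"wz": 1.3,"hand": 1},
  {"x": -0.094,"y": 0.135,"z": -0.014,"wx": 0,"wy": 0,"wz": 1.3,"hand": 1},
  {"x": -0.094,"y": 0.135,"z": -0.014,"wx": 0,"wy": 0,"wz": 1.3,"hand": 1},
  {"x": -0.094,"y": 0.135,"z": -0.014,"wx": 0,"wy": 0,"wz": 1.3,"hand": 1},
])

```text
time: 1.72
tool_pos: [0.5957, 0.016, 0.2798]
tool_rot: [-3.14, -0.0, 1.333]
contact_force: [0.3, 0.3, 0.9]
opening: 0.0916
```

```bash
python3 - <<'E'
from h import *
s=monitor.observe(); print(s['tool_pos'],s['tool_rot'],s['qvel'].round(3) if hasattr(s['qvel'],'round') else s['qvel'])
P=viewer.camera_params('wrist'); im=viewer.read_camera('wrist'); im=im[:,:,::-1].copy()
print(P)
H,S,V=cv2.split(cv2.cvtColor(im,cv2.COLOR_BGR2HSV))
m=((H>8)&(H<30)&(S>70)&(V>90)).astype(np.uint8)
k=max(cv2.findContours(m,0,2)[0],key=cv2.contourArea); b=cv2.boxPoints(cv2.minAreaRect(k)); print(cv2.contourArea(k))
for q in b: print(q,pt('wrist',q,.175,P).round(4))
cv2.imwrite('pics/w1.png',im)
print(delta([.597,.013,.16],[np.pi,0,1.327]))
E
```

```text
[0.59567187 0.01595237 0.27981449] [-3.13982184e+00 -2.38094382e-04  1.33314364e+00] [ 0.019 -0.018  0.008 -0.001 -0.002 -0.001]
{'camera_matrix': array([[296.66412068,   0.        , 325.03658853],
       [  0.        , 296.66412068, 197.74802773],
       [  0.        ,   0.        ,   1.        ]]), 'k1': -0.0034639730600677637, 'R': array([[ 0.97208418, -0.23462392, -0.00198938],
       [-0.22658097, -0.94089553,  0.25174723],
       [-0.06093772, -0.24426874, -0.96779098]]), 't': array([-0.57443711,  0.10473353,  0.48082727])}
6729.0
[487.19025  90.9122 ] [0.7486 0.0729 0.175 ]
[575.46344   50.170727] [0.8215 0.0876 0.175 ]
[612.07806 129.50243] [0.8506 0.016  0.175 ]
[523.8049 170.2439] [ 0.7736 -0.002   0.175 ]
(array([-0.003 ,  0.0023,  0.1202]), array([-0.07, -0.02,  0.4 ]))
```

View pics/w1.png

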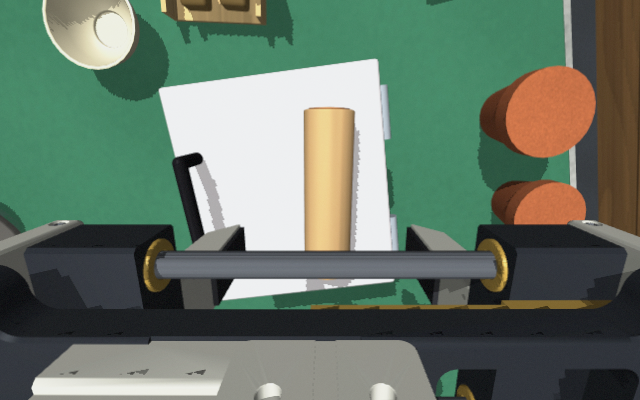

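The wrist view shows the log (304–354, 108–250) parallel to the fingers and centred between them (mid ≈ 329 against 325). I'll descend and grip.

>>> move_arm([
  {"x": -0.003,"y": 0.0035,"z": 0.05,"wx": 0,"wy": 0,"wz": 0.4,"hand": 1},
  {"x": -0.003,"y": 0.0035,"z": 0.09,"wx": 0,"wy": 0,"wz": 0.4,"hand": 1},
  {"x": -0.003,"y": 0.0035,"z": 0.12,"wx": 0,"wy": 0,"wz": 0.4,"hand": 1},
  {"x": -0.003,"y": 0.0035,"z": 0.12,"wx": 0,"wy": 0,"wz": 0.4,"hand": 0.6},
  {"x": -0.003,"y": 0.0035,"z": 0.12,"wx": 0,"wy": 0,"wz": 0.4,"hand": 0.4},
  {"x": -0.003,"y": 0.0035,"z": 0.12,"wx": 0,"wy": 0,"wz": 0.4,"hand": 0.4},
  {"x": -0.003,"y": 0.0035,"z": 0.12,"wx": 0,"wy": 0,"wz": 0.4,"hand": 0.3},
  {"x": -0.003,"y": 0.0035,"z": 0.12,"wx": 0,"wy": 0,"wz": 0.4,"hand": 0.3},
], grip_force=25)

```text
time: 2.78
tool_pos: [0.5991, 0.0117, 0.161]
tool_rot: [3.141, -0.0, 1.326]
contact_force: [-1.3, 0.8, 0.6]
opening: 0.0465
```

>>> move_arm([
  {"x": 0,"y": 0,"z": 0,"wx": 0,"wy": 0,"wz": 0,"hand": 0.3},
  {"x": 0,"y": 0,"z": -0.01,"wx": 0,"wy": 0,"wz": 0,"hand": 0.3},
  {"x": 0,"y": 0,"z": -0.04,"wx": 0,"wy": 0,"wz": 0,"hand": 0.3},
  {"x": 0,"y": 0,"z": -0.08,"wx": 0,"wy": 0,"wz": 0,"hand": 0.3},
  {"x": 0,"y": 0,"z": -0.1,"wx": 0,"wy": 0,"wz": 0,"hand": 0.3},
])

```text
time: 3.4
tool_pos: [0.5998, 0.0116, 0.2632]
tool_rot: [3.138, -0.001, 1.326]
contact_force: [0.1, -0.2, -1.8]
opening: 0.0441
```

```bash
python3 - <<'E'
from h import *
s=monitor.observe(); print(s['tool_pos'],s['opening'],s['contact_force'])
print(delta([.441,-.372,.14],[np.pi,0,np.pi/2-.054]))
E
```

```text
[0.59984031 0.01158494 0.2632313 ] 0.04409526708716429 [ 0.05849165 -0.20586136 -1.81659245]
(array([-0.4107, -0.0616,  0.1228]), array([ 2.100e-01, -1.000e-02, -1.093e+01]))
```

>>> move_arm([
  {"x": -0.03,"y": -0.005,"z": 0,"wx": 0,"wy": 0,"wz": -1,"hand": 0.3},
  {"x": -0.08,"y": -0.012,"z": 0,"wx": 0,"wy": 0,"wz": -2,"hand": 0.3},
  {"x": -0.135,"y": -0.02,"z": 0,"wx": 0,"wy": 0,"wz": -4,"hand": 0.3},
  {"x": -0.19,"y": -0.03,"z": 0,"wx": 0,"wy": 0,"wz": -6,"hand": 0.3},
  {"x": -0.245,"y": -0.038,"z": 0,"wx": 0,"wy": 0,"wz": -7,"hand": 0.3},
  {"x": -0.3,"y": -0.046,"z": 0,"wx": 0,"wy": 0,"wz": -9,"hand": 0.3},
  {"x": -0.355,"y": -0.054,"z": 0.01,"wx": 0,"wy": 0,"wz": -10,"hand": 0.3},
  {"x": -0.395,"y": -0.06,"z": 0.03,"wx": 0,"wy": 0,"wz": -11,"hand": 0.3},
])

```text
time: 4.4
tool_pos: [0.4444, -0.3597, 0.2312]
tool_rot: [3.14, 0.002, 1.517]
contact_force: [0.7, 0.2, -2.1]
opening: 0.0437
```

>>> move_arm([
  {"x": -0.016,"y": -0.002,"z": 0.04,"wx": 0,"wy": 0,"wz": 0,"hand": 0.3},
  {"x": -0.016,"y": -0.002,"z": 0.08,"wx": 0,"wy": 0,"wz": 0,"hand": 0.3},
  {"x": -0.016,"y": -0.002,"z": 0.11,"wx": 0,"wy": 0,"wz": 0,"hand": 0.3},
  {"x": -0.016,"y": -0.002,"z": 0.11,"wx": 0,"wy": 0,"wz": 0,"hand": 0.3},
  {"x": -0.016,"y": -0.002,"z": 0.11,"wx": 0,"wy": 0,"wz": 0,"hand": 0.3},
])

```text
time: 5.03
tool_pos: [0.443, -0.3736, 0.1219]
tool_rot: [3.14, 0.002, 1.518]
contact_force: [0.7, 0.0, -1.0]
opening: 0.0434
```

```bash
python3 - <<'E'
from h import *
s=monitor.observe(); print(s['tool_pos'],s['tool_rot'],s['opening'],s['contact_force'])
print(delta([.441,-.372,.03],[np.pi,0,np.pi/2-.054]))
im=viewer.read_camera('top')[:,:,::-1][130:290,380:540]; a=viewer.read_camera('scene')[:,:,::-1][40:200,170:350]
cv2.imwrite('pics/place.png',np.hstack([cv2.resize(im,(400,400)),cv2.resize(a,(400,400))]))
E
```

```text
[ 0.44302883 -0.37356745  0.12190812] [3.13993183e+00 1.52867524e-03 1.51817510e+00] 0.04338125430875194 [ 0.67723108  0.00397265 -0.98123801]
(array([ 0.0016, -0.0023,  0.0919]), array([0.1 , 0.09, 0.08]))
```

View pics/place.png

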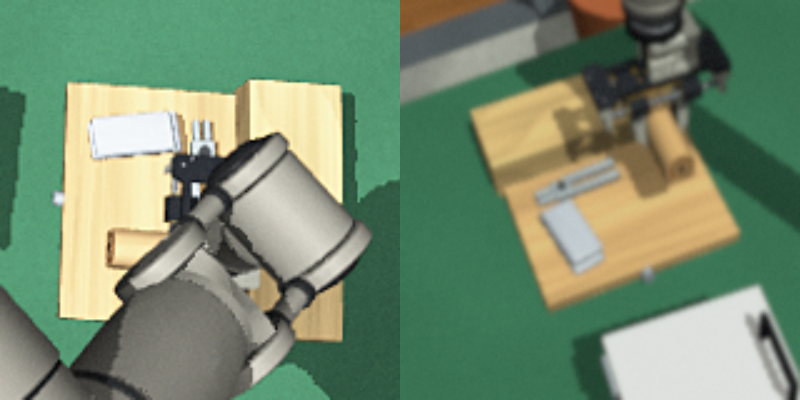

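The log is held level over the free half. The clipper and brush lie clear of it on the +x side. Lowering it gently.

>>> move_arm([
  {"x": 0.002,"y": -0.002,"z": 0.03,"wx": 0,"wy": 0,"wz": 0,"hand": 0.3},
  {"x": 0.002,"y": -0.002,"z": 0.06,"wx": 0,"wy": 0,"wz": 0,"hand": 0.3},
  {"x": 0.002,"y": -0.002,"z": 0.078,"wx": 0,"wy": 0,"wz": 0,"hand": 0.3},
  {"x": 0.002,"y": -0.002,"z": 0.084,"wx": 0,"wy": 0,"wz": 0,"hand": 0.3},
  {"x": 0.002,"y": -0.002,"z": 0.087,"wx": 0,"wy": 0,"wz": 0,"hand": 0.3},
  {"x": 0.002,"y": -0.002,"z": 0.089,"wx": 0,"wy": 0,"wz": 0,"hand": 0.3},
  {"x": 0.002,"y": -0.002,"z": 0.09,"wx": 0,"wy": 0,"wz": 0,"hand": 0.3},
])

```text
time: 6.0
tool_pos: [0.4407, -0.371, 0.031]
tool_rot: [3.141, 0.001, 1.518]
contact_force: [-0.2, 0.1, -1.3]
opening: 0.0438
```

>>> move_arm([
  {"x": 0,"y": 0,"z": 0.001,"wx": 0,"wy": 0,"wz": 0,"hand": 0.3},
  {"x": 0,"y": 0,"z": 0.002,"wx": 0,"wy": 0,"wz": 0,"hand": 0.3},
  {"x": 0,"y": 0,"z": 0.002,"wx": 0,"wy": 0,"wz": 0,"hand": 0.3},
])

```text
time: 6.38
tool_pos: [0.4405, -0.3708, 0.0289]
tool_rot: [3.141, 0.0, 1.518]
contact_force: [0.3, 1.6, 3.2]
opening: 0.0435
```

>>> move_arm([
  {"x": 0,"y": 0,"z": 0,"wx": 0,"wy": 0,"wz": 0,"hand": 0.55},
  {"x": 0,"y": 0,"z": 0,"wx": 0,"wy": 0,"wz": 0,"hand": 0.6},
  {"x": 0,"y": 0,"z": 0,"wx": 0,"wy": 0,"wz": 0,"hand": 0.6},
  {"x": 0,"y": 0,"z": -0.03,"wx": 0,"wy": 0,"wz": 0,"hand": 0.6},
  {"x": 0,"y": 0,"z": -0.09,"wx": 0,"wy": 0,"wz": 0,"hand": 0.6},
  {"x": 0,"y": 0,"z": -0.15,"wx": 0,"wy": 0,"wz": 0,"hand": 0.6},
  {"x": 0,"y": 0,"z": -0.21,"wx": 0,"wy": 0,"wz": 0,"hand": 0.6},
  {"x": 0.06,"y": 0,"z": -0.24,"wx": 0,"wy": 0,"wz": 0,"hand": 0.5},
])

```text
time: 7.38
tool_pos: [0.444, -0.3175, 0.2697]
tool_rot: [3.137, 0.005, 1.514]
contact_force: [0.0, 1.3, -0.3]
opening: 0.0494
```

```bash
python3 - <<'E'
from h import *
s=monitor.observe(); print(s['tool_pos'],s['opening'],s['contact_force'])
print(delta([.477,.0263,.24],[np.pi,0,1.468]))
E
```

```text
[ 0.44397782 -0.31751106  0.26969064] 0.04937414683168123 [ 0.03621347  1.26705529 -0.3434134 ]
(array([0.3453, 0.0134, 0.0282]), array([0.28, 0.25, 2.65]))
```

>>> move_arm([
  {"x": 0.345,"y": 0.013,"z": 0.0,"wx": 0,"wy": 0,"wz": 2.6,"hand": 0.5},
  {"x": 0.345,"y": 0.013,"z": 0.0,"wx": 0,"wy": 0,"wz": 2.6,"hand": 0.5},
  {"x": 0.345,"y": 0.013,"z": 0.0,"wx": 0,"wy": 0,"wz": 2.6,"hand": 0.5},
  {"x": 0.345,"y": 0.013,"z": 0.0,"wx": 0.2,"wy": 0.2,"wz": 2.6,"hand": 0.5},
  {"x": 0.345,"y": 0.013,"z": 0.01,"wx": 0.2,"wy": 0.2,"wz": 2.6,"hand": 0.5},
  {"x": 0.345,"y": 0.013,"z": 0.028,"wx": 0.2,"wy": 0.2,"wz": 2.6,"hand": 0.5},
  {"x": 0.345,"y": 0.013,"z": 0.028,"wx": 0.2,"wy": 0.2,"wz": 2.6,"hand": 0.5},
  {"x": 0.345,"y": 0.013,"z": 0.028,"wx": 0.2,"wy": 0.2,"wz": 2.6,"hand": 0.5},
])

```text
time: 8.38
tool_pos: [0.4747, 0.0283, 0.2388]
tool_rot: [-3.139, -0.003, 1.473]
contact_force: [-0.1, -0.2, -0.5]
opening: 0.0458
```

```bash
python3 - <<'E'
from h import *
s=monitor.observe(); print(s['tool_pos'],s['tool_rot'],s['opening'],s['qpos'])
P=viewer.camera_params('wrist'); im=viewer.read_camera('wrist')[:,:,::-1].copy()
cv2.imwrite('pics/w2.png',im)
a=viewer.read_camera('top')[:,:,::-1][130:290,380:540]
cv2.imwrite('pics/w2.png',np.hstack([cv2.resize(im,(480,300)),cv2.resize(a,(300,300))]))
H,S,V=cv2.split(cv2.cvtColor(im,cv2.COLOR_BGR2HSV))
print(delta([.477,.0263,.173],[np.pi,0,1.468]))
E
```

```text
[0.47473355 0.02831574 0.23875408] [-3.13855121e+00 -3.04630698e-03  1.47283230e+00] 0.04577714962931895 [-0.10382354  0.24276066  1.63039424  0.00316932  1.27149842 -0.00680325]
(array([-0.0014,  0.0024,  0.066 ]), array([-0.14, -0.18,  0.19]))
```

View pics/w2.png

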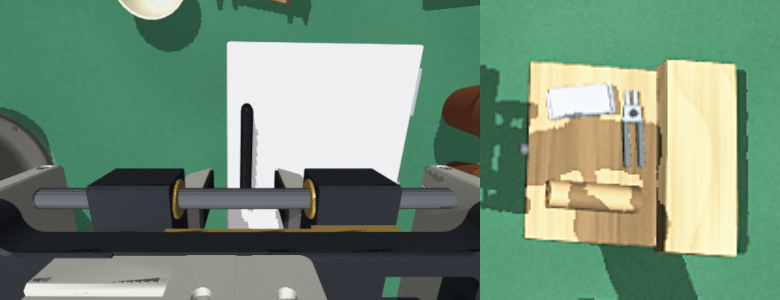

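The log lies flat on the shelf's free half at (592,195), and the clipper and brush are untouched. In the wrist view the handle bar (247, 105–200) is centred between the fingers. Gripping it.

>>> move_arm([
  {"x": -0.001,"y": 0.0025,"z": 0.03,"wx": 0,"wy": 0,"wz": 0,"hand": 0.5},
  {"x": -0.001,"y": 0.0025,"z": 0.055,"wx": 0,"wy": 0,"wz": 0,"hand": 0.5},
  {"x": -0.001,"y": 0.0025,"z": 0.066,"wx": 0,"wy": 0,"wz": 0,"hand": 0.5},
  {"x": -0.001,"y": 0.0025,"z": 0.066,"wx": 0,"wy": 0,"wz": 0,"hand": 0.3},
  {"x": -0.001,"y": 0.0025,"z": 0.066,"wx": 0,"wy": 0,"wz": 0,"hand": 0.1},
  {"x": -0.001,"y": 0.0025,"z": 0.066,"wx": 0,"wy": 0,"wz": 0,"hand": 0.05},
  {"x": -0.001,"y": 0.0025,"z": 0.066,"wx": 0,"wy": 0,"wz": 0,"hand": 0.05},
  {"x": -0.001,"y": 0.0025,"z": 0.066,"wx": 0,"wy": 0,"wz": 0,"hand": 0.05},
], grip_force=20)

```text
time: 9.48
tool_pos: [0.4764, 0.028, 0.1729]
tool_rot: [-3.138, -0.003, 1.473]
contact_force: [-3.6, 0.0, 4.7]
opening: 0.0113
```

```bash
python3 - <<'E'
from h import *
s=monitor.observe(); print(s['tool_pos'],s['tool_rot'],s['opening'],s['contact_force'])
# arc rows in tool axes: bar at TCP + (19mm-6) back..., tool tilts with the lid only by -7deg*... keep vertical
p0=np.array(s['tool_pos']); Rt=Ro.from_euler('xyz',s['tool_rot'])
ax=np.array([np.cos(-.103),np.sin(-.103),0])
for th in np.linspace(0,1.47,17):
    c,sn=np.cos(th),np.sin(th)
    dx=(-180*c+45*sn+180)/1000; dz=(180*sn+45*c-45)/1000
    print(round(th,3),Rt.inv().apply(ax*dx+[0,0,dz]).round(4))
E
```

```text
[0.47644592 0.02796356 0.17286877] [-3.13789816 -0.00341769  1.47286619] 0.011258170862291104 [-3.59094583  0.03473032  4.68459596]
0.0 [0. 0. 0.]
0.092 [ 0.      0.0048 -0.0163]
0.184 [ 0.0001  0.0111 -0.0322]
0.276 [ 0.0001  0.0189 -0.0474]
0.368 [ 0.0001  0.028  -0.0618]
0.459 [ 0.0001  0.0383 -0.0753]
0.551 [ 0.      0.0499 -0.0878]
0.643 [ 0.      0.0626 -0.0992]
0.735 [-0.      0.0762 -0.1094]
0.827 [-1.000e-04  9.080e-02 -1.183e-01]
0.919 [-1.000e-04  1.061e-01 -1.258e-01]
1.011 [-0.0002  0.122  -0.1319]
1.102 [-0.0002  0.1384 -0.1364]
1.194 [-0.0003  0.1552 -0.1395]
1.286 [-0.0004  0.1721 -0.141 ]
1.378 [-0.0005  0.1892 -0.141 ]
1.47 [-0.0006  0.2061 -0.1394]
```

>>> move_arm([
  {"x": 0,"y": 0.002,"z": -0.008,"wx": 0,"wy": 0,"wz": 0,"hand": 0.05},
  {"x": 0,"y": 0.0048,"z": -0.0163,"wx": 0,"wy": 0,"wz": 0,"hand": 0.05},
  {"x": 0,"y": 0.011,"z": -0.032,"wx": 0,"wy": 0,"wz": 0,"hand": 0.05},
  {"x": 0,"y": 0.019,"z": -0.0474,"wx": 0,"wy": 0,"wz": 0,"hand": 0.05},
  {"x": 0,"y": 0.028,"z": -0.0618,"wx": 0,"wy": 0,"wz": 0,"hand": 0.05},
  {"x": 0,"y": 0.0383,"z": -0.0753,"wx": 0,"wy": 0,"wz": 0,"hand": 0.05},
  {"x": 0,"y": 0.05,"z": -0.0878,"wx": 0,"wy": 0,"wz": 0,"hand": 0.05},
  {"x": 0,"y": 0.0626,"z": -0.0992,"wx": 0,"wy": 0,"wz": 0,"hand": 0.05},
])

```text
time: 10.48
tool_pos: [0.5366, 0.0212, 0.2731]
tool_rot: [-3.132, -0.002, 1.473]
contact_force: [-14.1, -1.8, 10.5]
opening: 0.0112
```

>>> move_arm([
  {"x": 0,"y": 0.012,"z": -0.012,"wx": 0,"wy": 0,"wz": 0,"hand": 0.05},
  {"x": 0,"y": 0.027,"z": -0.021,"wx": 0,"wy": 0,"wz": 0,"hand": 0.05},
  {"x": 0,"y": 0.043,"z": -0.029,"wx": 0,"wy": 0,"wz": 0,"hand": 0.05},
  {"x": 0,"y": 0.059,"z": -0.035,"wx": 0,"wy": 0,"wz": 0,"hand": 0.05},
  {"x": 0,"y": 0.0758,"z": -0.0395,"wx": 0,"wy": 0,"wz": 0,"hand": 0.05},
  {"x": 0,"y": 0.0926,"z": -0.0425,"wx": 0,"wy": 0,"wz": 0,"hand": 0.05},
  {"x": 0,"y": 0.1095,"z": -0.044,"wx": 0,"wy": 0,"wz": 0,"hand": 0.05},
  {"x": 0,"y": 0.1266,"z": -0.044,"wx": 0,"wy": 0,"wz": 0,"hand": 0.05},
])

```text
time: 11.48
tool_pos: [0.6656, 0.0072, 0.3165]
tool_rot: [-3.139, -0.001, 1.471]
contact_force: [-4.4, -4.7, 3.1]
opening: 0.0113
```

>>> move_arm([
  {"x": 0,"y": 0.008,"z": 0.0005,"wx": 0,"wy": 0,"wz": 0,"hand": 0.05},
  {"x": 0,"y": 0.014,"z": 0.001,"wx": 0,"wy": 0,"wz": 0,"hand": 0.05},
  {"x": 0,"y": 0.018,"z": 0.0015,"wx": 0,"wy": 0,"wz": 0,"hand": 0.05},
  {"x": 0,"y": 0.019,"z": 0.0015,"wx": 0,"wy": 0,"wz": 0,"hand": 0.05},
])

```text
time: 11.98
tool_pos: [0.6786, 0.0059, 0.3151]
tool_rot: [-3.125, -0.0, 1.471]
contact_force: [-30.8, -3.1, 11.0]
opening: 0.0114
```

>>> move_arm([
  {"x": 0,"y": -0.003,"z": -0.001,"wx": 0,"wy": 0,"wz": 0,"hand": 0.05},
  {"x": 0,"y": -0.003,"z": -0.001,"wx": 0,"wy": 0,"wz": 0,"hand": 0.2},
  {"x": 0,"y": -0.003,"z": -0.001,"wx": 0,"wy": 0,"wz": 0,"hand": 0.2},
  {"x": 0,"y": -0.002,"z": -0.02,"wx": 0,"wy": 0,"wz": 0,"hand": 0.2},
  {"x": 0,"y": -0.001,"z": -0.05,"wx": 0,"wy": 0,"wz": 0,"hand": 0.2},
  {"x": 0,"y": -0.001,"z": -0.09,"wx": 0,"wy": 0,"wz": 0,"hand": 0.2},
  {"x": 0,"y": -0.001,"z": -0.09,"wx": 0,"wy": 0,"wz": 0,"hand": 0.2},
])

```text
time: 12.85
tool_pos: [0.6848, 0.0071, 0.4073]
tool_rot: [3.136, -0.004, 1.473]
contact_force: [0.4, 0.1, 0.5]
opening: 0.0182
```

```bash
python3 - <<'E'
from h import *
s=monitor.observe(); print(s['tool_pos'],s['tool_rot'],s['opening'],s['contact_force'],s['qpos'])
print(delta([.528,.302,.25],[np.pi,0,np.pi-.27]))
E
```

```text
[0.68475904 0.00708052 0.40734292] [ 3.13644623 -0.00399299  1.4734715 ] 0.01820115218627569 [0.44893198 0.05922244 0.52658375] [-0.10334005  0.65992082  0.51738313  0.00434759  1.95916305 -0.0043483 ]
(array([ 0.2777, -0.1855,  0.1575]), array([ 4.100e-01,  2.000e-02, -8.011e+01]))
```

>>> move_arm([
  {"x": 0.04,"y": -0.02,"z": 0,"wx": 0,"wy": 0,"wz": -10,"hand": 0.6},
  {"x": 0.09,"y": -0.05,"z": 0,"wx": 0,"wy": 0,"wz": -20,"hand": 1},
  {"x": 0.14,"y": -0.09,"z": 0,"wx": 0,"wy": 0,"wz": -30,"hand": 1},
  {"x": 0.19,"y": -0.12,"z": 0.01,"wx": 0,"wy": 0,"wz": -40,"hand": 1},
  {"x": 0.24,"y": -0.155,"z": 0.04,"wx": 0,"wy": 0,"wz": -50,"hand": 1},
  {"x": 0.278,"y": -0.185,"z": 0.08,"wx": 0,"wy": 0,"wz": -60,"hand": 1},
  {"x": 0.278,"y": -0.185,"z": 0.12,"wx": 0,"wy": 0,"wz": -70,"hand": 1},
  {"x": 0.278,"y": -0.185,"z": 0.157,"wx": 0.4,"wy": 0,"wz": -80,"hand": 1},
])

```text
time: 13.85
tool_pos: [0.5248, 0.3033, 0.2457]
tool_rot: [-3.139, -0.009, 2.877]
contact_force: [0.4, 0.5, 0.6]
opening: 0.0904
```

>>> move_arm([
  {"x": 0,"y": 0,"z": 0,"wx": 0,"wy": 0,"wz": 0,"hand": 1},
  {"x": 0,"y": 0,"z": 0,"wx": 0,"wy": 0,"wz": 0,"hand": 1},
])

```text
time: 14.1
tool_pos: [0.527, 0.3024, 0.2493]
tool_rot: [-3.141, -0.007, 2.865]
contact_force: [0.7, 0.2, 0.1]
opening: 0.0918
```

```bash
python3 - <<'E'
from h import *
s=monitor.observe(); print(s['tool_pos'],s['tool_rot'],s['opening'],s['qpos'])
P=viewer.camera_params('wrist'); im=viewer.read_camera('wrist')[:,:,::-1].copy()
b=viewer.read_camera('scene')[:,:,::-1]
cv2.imwrite('pics/w3f.png',im); cv2.imwrite('pics/s3f.png',b)
cv2.imwrite('pics/w3.png',np.hstack([cv2.resize(im,(480,300)),cv2.resize(b[130:360,220:460],(313,300))]))
np.save('P3.npy',P,allow_pickle=True)
print(delta([.528,.302,.13],[np.pi,0,np.pi-.27]))
E
```

```text
[0.52696012 0.30236214 0.24932311] [-3.14107216 -0.00656683  2.86549033] 0.0918092917150332 [ 0.39290103  0.48520199  1.2371501   0.00370391  1.42471568 -0.90234386]
(array([-1.5e-03, -1.0e-04,  1.2e-01]), array([ 0.02, -0.31, -0.29]))
```

View pics/w3.png

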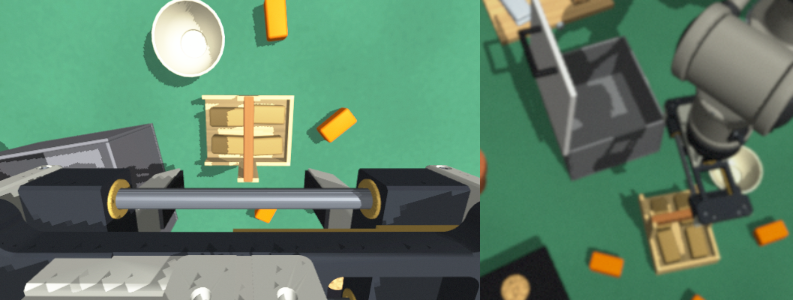

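The lid is fully open in the scene crop. The wrist view shows the tray (205–293, 95–165) square to the hand, with the crossbar (248, 96–181) slightly right of centre. The open end is on the left and all four blocks are inside. I'll compute the bar midpoint.

```bash
python3 - <<'E'
from h import *
P=np.load('P3.npy',allow_pickle=True).item()
im=cv2.imread('pics/w3f.png'); H,S,V=cv2.split(cv2.cvtColor(im,cv2.COLOR_BGR2HSV))
m=((H<14)&(S>90)&(V>120)).astype(np.uint8); m[:,:300]=0; m[:,365:]=0; m[:110]=0; m[246:]=0
k=max(cv2.findContours(m,0,2)[0],key=cv2.contourArea); b=cv2.boxPoints(cv2.minAreaRect(k))
q=np.array([pt('wrist',x,.111,P) for x in b]); print(b,q.round(4),q.mean(0).round(4))
print(delta([*q.mean(0)[:2],.085],[np.pi,0,np.pi-.27]))
E
```

```text
[[325. 180.]
 [325. 163.]
 [326. 163.]
 [326. 180.]] [[0.5169 0.3048 0.111 ]
 [0.5003 0.3095 0.111 ]
 [0.5006 0.3104 0.111 ]
 [0.5172 0.3057 0.111 ]] [0.5088 0.3076 0.111 ]
(array([1.830e-02, 1.000e-04, 1.651e-01]), array([ 0.02, -0.31, -0.29]))
```

```bash
python3 - <<'E'
from h import *
P=np.load('P3.npy',allow_pickle=True).item()
e=[pt('wrist',q,.111,P) for q in [(332,128),(331,241)]]; print(e)
c=(e[0]+e[1])/2
print(delta([*c[:2],.085],[np.pi,0,np.pi-.27]))
E
```

```text
[array([0.46926894, 0.32531831, 0.111     ]), array([0.58257927, 0.29290394, 0.111     ])]
(array([0.0022, 0.0062, 0.165 ]), array([ 0.02, -0.31, -0.29]))
```

>>> move_arm([
  {"x": 0.002,"y": 0.006,"z": 0.05,"wx": 0,"wy": 0,"wz": 0,"hand": 1},
  {"x": 0.002,"y": 0.006,"z": 0.1,"wx": 0,"wy": 0,"wz": 0,"hand": 1},
  {"x": 0.002,"y": 0.006,"z": 0.14,"wx": 0,"wy": 0,"wz": 0,"hand": 0.8},
  {"x": 0.002,"y": 0.006,"z": 0.163,"wx": 0,"wy": 0,"wz": 0,"hand": 0.6},
  {"x": 0.002,"y": 0.006,"z": 0.164,"wx": 0,"wy": 0,"wz": 0,"hand": 0.4},
  {"x": 0.002,"y": 0.006,"z": 0.164,"wx": 0,"wy": 0,"wz": 0,"hand": 0.2},
  {"x": 0.002,"y": 0.006,"z": 0.164,"wx": 0,"wy": 0,"wz": 0,"hand": 0.05},
  {"x": 0.002,"y": 0.006,"z": 0.164,"wx": 0,"wy": 0,"wz": 0,"hand": 0.05},
], grip_force=45)

```text
time: 15.2
tool_pos: [0.5251, 0.3087, 0.0851]
tool_rot: [-3.141, -0.007, 2.869]
contact_force: [1.1, 0.1, 0.8]
opening: 0.0364
```

>>> move_arm([
  {"x": 0,"y": 0,"z": 0,"wx": 0,"wy": 0,"wz": 0,"hand": 0.05},
  {"x": 0,"y": 0,"z": 0,"wx": 0,"wy": 0,"wz": 0,"hand": 0.05},
  {"x": 0,"y": 0,"z": 0,"wx": 0,"wy": 0,"wz": 0,"hand": 0.05},
])

```text
time: 15.58
tool_pos: [0.5247, 0.3087, 0.0841]
tool_rot: [-3.14, -0.008, 2.869]
contact_force: [0.9, 0.8, 1.0]
opening: 0.0139
```

>>> move_arm([
  {"x": 0,"y": 0,"z": -0.01,"wx": 0,"wy": 0,"wz": 0,"hand": 0.05},
  {"x": 0,"y": 0,"z": -0.04,"wx": 0,"wy": 0,"wz": 0,"hand": 0.05},
  {"x": 0,"y": 0,"z": -0.09,"wx": 0,"wy": 0,"wz": 0,"hand": 0.05},
  {"x": 0,"y": 0,"z": -0.14,"wx": 0,"wy": 0,"wz": 0,"hand": 0.05},
  {"x": 0,"y": 0,"z": -0.19,"wx": 0,"wy": 0,"wz": 0,"hand": 0.05},
  {"x": 0,"y": 0,"z": -0.23,"wx": -2,"wy": 0,"wz": 0,"hand": 0.05},
  {"x": 0,"y": 0,"z": -0.26,"wx": -6,"wy": 0,"wz": 0,"hand": 0.05},
  {"x": 0,"y": 0,"z": -0.26,"wx": -6,"wy": 0,"wz": 0,"hand": 0.05},
])

```text
time: 16.58
tool_pos: [0.5272, 0.3077, 0.3467]
tool_rot: [3.037, -0.004, 2.868]
contact_force: [-0.1, 0.1, -4.3]
opening: 0.0139
```

```bash
python3 - <<'E'
from h import *
s=monitor.observe(); print(s['tool_pos'],s['tool_rot'],s['opening'],s['contact_force'],s['qpos'])
E
```

```text
[0.52717745 0.30768489 0.34671557] [ 3.03677344 -0.00417986  2.86778909] 0.013873027563084403 [-0.08757915  0.14220754 -4.34123764] [ 0.35699986  0.40884659  1.10372339  0.08705388  1.57041712 -0.93725341]
```

```bash
cat >> h.py <<'E'
def pour(bar,phi,yaw=np.pi-.103):
    "tool pose with the bar centre at bar, tray tipped by phi deg"
    R=Ro.from_euler('xyz',[np.pi,0,yaw])*Ro.from_rotvec([np.radians(-phi),0,0])
    return np.array(bar)+R.apply([0,0,.013]), R.as_matrix()
E
python3 - <<'E'
from h import *
p,R=pour([.542,-.03,.345],6); print(p,delta(p,R=R))
E
```

```text
[ 0.54213972 -0.02864833  0.33207122] (array([-0.1054, -0.3195, -0.0193]), array([ 0.03,  0.79, -9.76]))
```

>>> move_arm([
  {"x": -0.008,"y": -0.025,"z": -0.001,"wx": 0,"wy": 0.1,"wz": -1,"hand": 0.05},
  {"x": -0.022,"y": -0.068,"z": -0.004,"wx": 0,"wy": 0.2,"wz": -2,"hand": 0.05},
  {"x": -0.04,"y": -0.12,"z": -0.007,"wx": 0,"wy": 0.3,"wz": -4,"hand": 0.05},
  {"x": -0.057,"y": -0.172,"z": -0.01,"wx": 0,"wy": 0.4,"wz": -5.5,"hand": 0.05},
  {"x": -0.074,"y": -0.225,"z": -0.013,"wx": 0,"wy": 0.5,"wz": -7,"hand": 0.05},
  {"x": -0.091,"y": -0.276,"z": -0.016,"wx": 0,"wy": 0.7,"wz": -8.5,"hand": 0.05},
  {"x": -0.102,"y": -0.31,"z": -0.019,"wx": 0,"wy": 0.8,"wz": -9.8,"hand": 0.05},
  {"x": -0.105,"y": -0.3195,"z": -0.019,"wx": 0,"wy": 0.8,"wz": -9.8,"hand": 0.05},
])

```text
time: 17.58
tool_pos: [0.5411, -0.0298, 0.3271]
tool_rot: [3.039, -0.009, 3.038]
contact_force: [-1.2, 0.2, -4.1]
opening: 0.014
```

```bash
python3 - <<'E'
from h import *
s=monitor.observe(); print(s['tool_pos'],s['tool_rot'],s['contact_force'],s['qpos'])
for ph,z in [(15,.335),(24,.32),(33,.305),(42,.29),(50,.28),(58,.275),(66,.272),(74,.27)]:
    p,R=pour([.542,-.03,z],ph); print(ph,*delta(p,R=R))
E
```

```text
[ 0.54105691 -0.0297847   0.32705353] [ 3.03874412 -0.00923959  3.03788399] [-1.22009483  0.23830112 -4.11601803] [-0.25608628  0.32368368  1.2811018   0.10025471  1.56164823 -1.72486254]
15 [-0.001   0.0028  0.0049] [-9.11 -0.51 -0.14]
24 [-0.0011  0.0032  0.0194] [-18.11  -0.5   -0.18]
33 [-0.0013  0.0035  0.0335] [-27.11  -0.49  -0.22]
42 [-0.0014  0.0037  0.0473] [-36.11  -0.48  -0.26]
50 [-0.0015  0.0041  0.0561] [-44.11  -0.46  -0.29]
58 [-0.0015  0.0048  0.0597] [-52.11  -0.44  -0.33]
66 [-0.0015  0.0055  0.0612] [-60.11  -0.42  -0.36]
74 [-0.0015  0.0061  0.0616] [-68.11  -0.4   -0.39]
```

>>> move_arm([
  {"x": -0.001,"y": 0.05,"z": 0.005,"wx": -5,"wy": -0.5,"wz": -0.1,"hand": 0.05},
  {"x": -0.001,"y": 0.053,"z": 0.014,"wx": -14,"wy": -0.5,"wz": -0.2,"hand": 0.05},
  {"x": -0.001,"y": 0.0535,"z": 0.0285,"wx": -24,"wy": -0.5,"wz": -0.2,"hand": 0.05},
  {"x": -0.0015,"y": 0.054,"z": 0.042,"wx": -34,"wy": -0.5,"wz": -0.3,"hand": 0.05},
  {"x": -0.0015,"y": 0.054,"z": 0.056,"wx": -44,"wy": -0.5,"wz": -0.3,"hand": 0.05},
  {"x": -0.0015,"y": 0.055,"z": 0.06,"wx": -52,"wy": -0.4,"wz": -0.3,"hand": 0.05},
  {"x": -0.0015,"y": 0.0555,"z": 0.061,"wx": -60,"wy": -0.4,"wz": -0.4,"hand": 0.05},
  {"x": -0.0015,"y": 0.056,"z": 0.0615,"wx": -68,"wy": -0.4,"wz": -0.4,"hand": 0.05},
])

```text
time: 18.58
tool_pos: [0.549, 0.0345, 0.2731]
tool_rot: [1.847, 0.003, 3.042]
contact_force: [0.7, 0.5, -2.5]
opening: 0.0134
```

```bash
python3 - <<'E'
from h import *
s=monitor.observe(); print(s['tool_pos'],s['tool_rot'],s['contact_force'],s['qpos'],s['opening'])
p,R=pour([.547,.02,.27],78); print(*delta(p,R=R))
im=viewer.read_camera('top')[:,:,::-1][100:280,180:420]; b=viewer.read_camera('scene')[:,:,::-1]
cv2.imwrite('pics/p4.png',np.hstack([cv2.resize(im,(400,300)),cv2.resize(b[110:350,210:460],(313,300))]))
E
```

```text
[0.54903924 0.03452188 0.27308013] [1.84737073e+00 2.51651851e-03 3.04225962e+00] [ 0.71029952  0.54534416 -2.48791112] [-0.61110111  0.64763785  1.57285869  1.03159288  1.78182168 -2.35430912] 0.013433919655962124
[ 0.0006 -0.0061 -0.0003] [-3.85 -0.17  0.19]
```

View pics/p4.png

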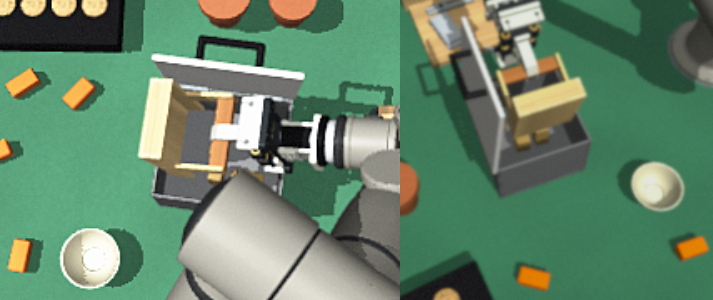

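The tray is tipped about 74° with blocks sliding out over its lip into the bin, at (525–545,135) in the right half. I'll tilt a little further and hold.

>>> move_arm([
  {"x": 0,"y": -0.004,"z": 0,"wx": -8,"wy": 0,"wz": 0,"hand": 0.05},
  {"x": 0,"y": -0.004,"z": 0,"wx": -8,"wy": 0,"wz": 0,"hand": 0.05},
  {"x": 0,"y": 0.004,"z": 0,"wx": -8,"wy": 0,"wz": 0,"hand": 0.05},
  {"x": 0,"y": -0.004,"z": 0,"wx": -8,"wy": 0,"wz": 0,"hand": 0.05},
  {"x": 0,"y": -0.004,"z": 0,"wx": -8,"wy": 0,"wz": 0,"hand": 0.05},
])

```text
time: 19.3
tool_pos: [0.549, 0.0329, 0.2703]
tool_rot: [1.713, 0.006, 3.042]
contact_force: [0.7, 0.2, -2.4]
opening: 0.0134
```

```bash
python3 - <<'E'
from h import *
s=monitor.observe(); print(s['tool_pos'],s['tool_rot'],s['contact_force'],s['qpos'],s['opening'])
for ph,z in [(68,.275),(58,.29),(48,.305),(38,.32),(28,.335),(18,.35),(8,.36),(0,.365)]:
    p,R=pour([.547,.02,z],ph); print(ph,*delta(p,R=R))
E
```

```text
[0.54900071 0.03289043 0.27025281] [1.71334069 0.00552785 3.0418413 ] [ 0.69797564  0.19883173 -2.40598098] [-0.62679204  0.71754445  1.58742616  1.0972825   1.84827874 -2.41637093] 0.013426885211807888
68 [ 0.0007 -0.0003 -0.0009] [13.83 -0.1   0.36]
58 [ 0.0006  0.0124 -0.0038] [23.83 -0.07  0.36]
48 [ 0.0005  0.0253 -0.007 ] [ 3.383e+01 -3.000e-02  3.700e-01]
38 [ 0.0005  0.0384 -0.0106] [43.83 -0.    0.38]
28 [ 0.0004  0.0517 -0.0144] [5.383e+01 3.000e-02 3.800e-01]
18 [ 0.0003  0.0654 -0.0185] [6.383e+01 6.000e-02 3.800e-01]
8 [ 0.0003  0.0745 -0.022 ] [73.83  0.1   0.38]
0 [ 0.0003  0.0791 -0.0245] [81.83  0.13  0.38]
```

>>> move_arm([
  {"x": 0,"y": 0,"z": -0.001,"wx": 8,"wy": 0,"wz": 0,"hand": 0.05},
  {"x": 0,"y": 0.012,"z": -0.004,"wx": 18,"wy": 0,"wz": 0,"hand": 0.05},
  {"x": 0,"y": 0.025,"z": -0.007,"wx": 28,"wy": 0,"wz": 0.3,"hand": 0.05},
  {"x": 0,"y": 0.038,"z": -0.01,"wx": 38,"wy": 0,"wz": 0.4,"hand": 0.05},
  {"x": 0,"y": 0.052,"z": -0.014,"wx": 48,"wy": 0,"wz": 0.4,"hand": 0.05},
  {"x": 0,"y": 0.065,"z": -0.018,"wx": 58,"wy": 0,"wz": 0.4,"hand": 0.05},
  {"x": 0,"y": 0.075,"z": -0.022,"wx": 68,"wy": 0,"wz": 0.4,"hand": 0.05},
  {"x": 0,"y": 0.08,"z": -0.025,"wx": 78,"wy": 0,"wz": 0.4,"hand": 0.05},
])

```text
time: 20.3
tool_pos: [0.5471, 0.0192, 0.3547]
tool_rot: [3.078, 0.003, 3.036]
contact_force: [-0.4, 0.4, -2.1]
opening: 0.014
```

```bash
python3 - <<'E'
from h import *
s=monitor.observe(); print(s['tool_pos'],s['tool_rot'],s['contact_force'],s['opening'])
print(delta([.525,.3087,.2],[np.pi,0,2.869]))
E
```

```text
[0.54709817 0.01916541 0.35468643] [3.07807821 0.00328609 3.03568904] [-0.36041501  0.41102987 -2.14547794] 0.013992642116521764
(array([0.0531, 0.2752, 0.1723]), array([ 3.65, -0.12,  9.55]))
```

>>> move_arm([
  {"x": 0.006,"y": 0.03,"z": 0.01,"wx": 3.6,"wy": 0,"wz": 1,"hand": 0.05},
  {"x": 0.016,"y": 0.085,"z": 0.01,"wx": 3.6,"wy": 0,"wz": 3,"hand": 0.05},
  {"x": 0.027,"y": 0.14,"z": 0.01,"wx": 3.6,"wy": 0,"wz": 5,"hand": 0.05},
  {"x": 0.037,"y": 0.195,"z": 0.015,"wx": 3.6,"wy": 0,"wz": 7,"hand": 0.05},
  {"x": 0.047,"y": 0.245,"z": 0.03,"wx": 3.6,"wy": 0,"wz": 9,"hand": 0.05},
  {"x": 0.053,"y": 0.275,"z": 0.07,"wx": 3.6,"wy": 0,"wz": 9.5,"hand": 0.05},
  {"x": 0.053,"y": 0.275,"z": 0.12,"wx": 3.6,"wy": 0,"wz": 9.5,"hand": 0.05},
  {"x": 0.053,"y": 0.275,"z": 0.16,"wx": 3.6,"wy": 0,"wz": 9.5,"hand": 0.05},
])

```text
time: 21.3
tool_pos: [0.5232, 0.3091, 0.2101]
tool_rot: [3.137, -0.008, 2.872]
contact_force: [-0.2, -0.1, -1.7]
opening: 0.0137
```

```bash
python3 - <<'E'
from h import *
s=monitor.observe(); print(s['tool_pos'],s['tool_rot'],s['contact_force'],s['opening'])
print(delta([.525,.3087,.0855],[np.pi,0,2.869]))
im=viewer.read_camera('top')[:,:,::-1][100:280,180:420]; b=viewer.read_camera('scene')[:,:,::-1]
cv2.imwrite('pics/p5.png',np.hstack([cv2.resize(im,(400,300)),cv2.resize(b[110:350,210:460],(313,300))]))
E
```

```text
[0.52321044 0.30912418 0.21008224] [ 3.13721952 -0.00777768  2.87178551] [-0.23424095 -0.0622424  -1.68605456] 0.013741706945701749
(array([-0.0028, -0.0005,  0.1246]), array([ 0.25, -0.45,  0.16]))
```

View pics/p5.png

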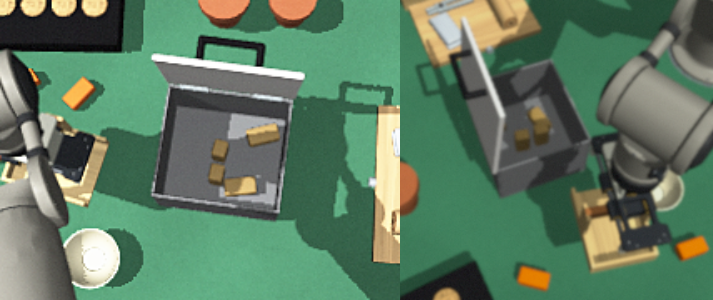

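All four tan blocks are in the bin, at (220,150), (216,175), (263,133) and (240,186), and the tray is empty. Setting it down.

>>> move_arm([
  {"x": -0.002,"y": 0,"z": 0.04,"wx": 0.2,"wy": -0.4,"wz": 0,"hand": 0.05},
  {"x": -0.002,"y": 0,"z": 0.085,"wx": 0.2,"wy": -0.4,"wz": 0,"hand": 0.05},
  {"x": -0.002,"y": 0,"z": 0.11,"wx": 0.2,"wy": -0.4,"wz": 0,"hand": 0.05},
  {"x": -0.002,"y": 0,"z": 0.118,"wx": 0.2,"wy": -0.4,"wz": 0,"hand": 0.05},
  {"x": -0.002,"y": 0,"z": 0.122,"wx": 0.2,"wy": -0.4,"wz": 0,"hand": 0.05},
  {"x": -0.002,"y": 0,"z": 0.124,"wx": 0.2,"wy": -0.4,"wz": 0,"hand": 0.05},
  {"x": -0.002,"y": 0,"z": 0.125,"wx": 0.2,"wy": -0.4,"wz": 0,"hand": 0.05},
])

```text
time: 22.28
tool_pos: [0.5265, 0.3091, 0.0881]
tool_rot: [3.139, 0.003, 2.871]
contact_force: [-0.3, 0.4, -2.5]
opening: 0.0141
```

>>> move_arm([
  {"x": 0,"y": 0,"z": 0.001,"wx": 0,"wy": 0,"wz": 0,"hand": 0.05},
  {"x": 0,"y": 0,"z": 0.002,"wx": 0,"wy": 0,"wz": 0,"hand": 0.05},
  {"x": 0,"y": 0,"z": 0.003,"wx": 0,"wy": 0,"wz": 0,"hand": 0.05},
  {"x": 0,"y": 0,"z": 0.003,"wx": 0,"wy": 0,"wz": 0,"hand": 0.05},
])

```text
time: 22.78
tool_pos: [0.5263, 0.3091, 0.0845]
tool_rot: [3.139, 0.002, 2.871]
contact_force: [0.7, -0.3, 2.2]
opening: 0.0137
```

Contact at +2.2 N, so the tray is on the bench. Release and rise.

>>> move_arm([
  {"x": 0,"y": 0,"z": 0,"wx": 0,"wy": 0,"wz": 0,"hand": 0.3},
  {"x": 0,"y": 0,"z": 0,"wx": 0,"wy": 0,"wz": 0,"hand": 0.4},
  {"x": 0,"y": 0,"z": 0,"wx": 0,"wy": 0,"wz": 0,"hand": 0.4},
  {"x": 0,"y": 0,"z": -0.02,"wx": 0,"wy": 0,"wz": 0,"hand": 0.4},
  {"x": 0,"y": 0,"z": -0.07,"wx": 0,"wy": 0,"wz": 0,"hand": 0.4},
  {"x": 0,"y": 0,"z": -0.13,"wx": 0,"wy": 0,"wz": 0,"hand": 0.4},
  {"x": 0,"y": 0,"z": -0.19,"wx": 0,"wy": 0,"wz": 0,"hand": 0.4},
  {"x": 0,"y": 0,"z": -0.25,"wx": 0,"wy": 0,"wz": 0,"hand": 0.3},
])

```text
time: 23.78
tool_pos: [0.5252, 0.3084, 0.3361]
tool_rot: [3.139, 0.001, 2.871]
contact_force: [1.7, 1.7, -0.0]
opening: 0.0309
```

```bash
python3 - <<'E'
from h import *
s=monitor.observe(); print(s['tool_pos'],s['tool_rot'],s['opening'])
print(delta([.681,.006,.408],[np.pi,0,1.470]))
E
```

```text
[0.52521356 0.30842224 0.33610474] [3.13949643e+00 1.37575687e-03 2.87103144e+00] 0.03087569109975139
(array([-0.231 , -0.2496, -0.0721]), array([ 1.600e-01, -2.000e-02,  8.027e+01]))
```

>>> move_arm([
  {"x": -0.02,"y": -0.02,"z": -0.04,"wx": 0,"wy": 0,"wz": 10,"hand": 0.3},
  {"x": -0.05,"y": -0.06,"z": -0.08,"wx": 0,"wy": 0,"wz": 20,"hand": 0.2},
  {"x": -0.08,"y": -0.1,"z": -0.08,"wx": 0,"wy": 0,"wz": 30,"hand": 0.2},
  {"x": -0.115,"y": -0.14,"z": -0.08,"wx": 0,"wy": 0,"wz": 40,"hand": 0.2},
  {"x": -0.15,"y": -0.18,"z": -0.08,"wx": 0,"wy": 0,"wz": 50,"hand": 0.2},
  {"x": -0.19,"y": -0.21,"z": -0.08,"wx": 0,"wy": 0,"wz": 60,"hand": 0.2},
  {"x": -0.22,"y": -0.24,"z": -0.08,"wx": 0,"wy": 0,"wz": 70,"hand": 0.2},
  {"x": -0.231,"y": -0.25,"z": -0.08,"wx": 0,"wy": 0,"wz": 80,"hand": 0.2},
])

```text
time: 24.78
tool_pos: [0.6821, 0.0029, 0.4124]
tool_rot: [-3.141, -0.001, 1.466]
contact_force: [-0.5, -0.2, 0.6]
opening: 0.0185
```

>>> move_arm([
  {"x": 0,"y": 0,"z": 0,"wx": 0,"wy": 0,"wz": 0,"hand": 0.2},
  {"x": 0,"y": 0,"z": 0,"wx": 0,"wy": 0,"wz": 0,"hand": 0.2},
  {"x": 0,"y": 0,"z": 0,"wx": 0,"wy": 0,"wz": 0,"hand": 0.2},
])

```text
time: 25.15
tool_pos: [0.6808, 0.0069, 0.4145]
tool_rot: [3.139, -0.002, 1.478]
contact_force: [0.5, -0.0, 0.9]
opening: 0.0182
```

```bash
python3 - <<'E'
from h import *
s=monitor.observe(); print(s['tool_pos'],s['tool_rot'],s['opening'])
print(delta([.679,.006,.315],[np.pi,0,1.470]))
b=viewer.read_camera('scene')[:,:,::-1]; im=viewer.read_camera('wrist')[:,:,::-1]
cv2.imwrite('pics/p6.png',np.hstack([cv2.resize(im,(480,300)),cv2.resize(b[90:350,210:470],(300,300))]))
E
```

```text
[0.68078348 0.0069453  0.41446638] [ 3.13941489e+00 -1.80912354e-03  1.47803491e+00] 0.018182305467280564
(array([-0.0013, -0.0019,  0.0995]), array([ 0.12, -0.1 ,  0.46]))
```

View pics/p6.png

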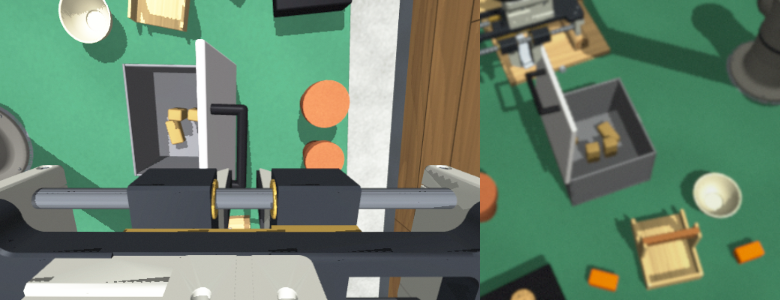

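The tray stands upright and empty at (665,250), the dish is undisturbed, and the handle bar (242,150) lies between the fingers. Descending onto the handle.

>>> move_arm([
  {"x": -0.001,"y": -0.002,"z": 0.04,"wx": 0,"wy": 0,"wz": 0.4,"hand": 0.2},
  {"x": -0.001,"y": -0.002,"z": 0.065,"wx": 0,"wy": 0,"wz": 0.4,"hand": 0.2},
  {"x": -0.001,"y": -0.002,"z": 0.08,"wx": 0,"wy": 0,"wz": 0.4,"hand": 0.2},
  {"x": -0.001,"y": -0.002,"z": 0.09,"wx": 0,"wy": 0,"wz": 0.4,"hand": 0.2},
  {"x": -0.001,"y": -0.002,"z": 0.099,"wx": 0,"wy": 0,"wz": 0.4,"hand": 0.2},
  {"x": -0.001,"y": -0.002,"z": 0.099,"wx": 0,"wy": 0,"wz": 0.4,"hand": 0.2},
], grip_force=15)

```text
time: 26.0
tool_pos: [0.6791, 0.0053, 0.3144]
tool_rot: [3.141, -0.002, 1.468]
contact_force: [0.8, 0.0, -0.0]
opening: 0.0187
```

>>> move_arm([
  {"x": 0,"y": 0,"z": 0,"wx": 0,"wy": 0,"wz": 0,"hand": 0.05},
  {"x": 0,"y": 0,"z": 0,"wx": 0,"wy": 0,"wz": 0,"hand": 0.05},
  {"x": 0,"y": -0.007,"z": -0.001,"wx": 0,"wy": 0,"wz": 0,"hand": 0.05},
  {"x": 0,"y": -0.014,"z": -0.002,"wx": 0,"wy": 0,"wz": 0,"hand": 0.05},
  {"x": 0,"y": -0.031,"z": -0.003,"wx": 0,"wy": 0,"wz": 0,"hand": 0.05},
  {"x": 0,"y": -0.048,"z": -0.002,"wx": 0,"wy": 0,"wz": 0,"hand": 0.05},
  {"x": 0,"y": -0.065,"z": 0.001,"wx": 0,"wy": 0,"wz": 0,"hand": 0.05},
  {"x": 0,"y": -0.082,"z": 0.0055,"wx": 0,"wy": 0,"wz": 0,"hand": 0.05},
])

```text
time: 27.0
tool_pos: [0.5975, 0.0143, 0.3096]
tool_rot: [3.138, -0.003, 1.468]
contact_force: [3.7, 3.1, -4.0]
opening: 0.0117
```

>>> move_arm([
  {"x": 0,"y": -0.016,"z": 0.006,"wx": 0,"wy": 0,"wz": 0,"hand": 0.05},
  {"x": 0,"y": -0.031,"z": 0.0135,"wx": 0,"wy": 0,"wz": 0,"hand": 0.05},
  {"x": 0,"y": -0.0455,"z": 0.0225,"wx": 0,"wy": 0,"wz": 0,"hand": 0.05},
  {"x": 0,"y": -0.059,"z": 0.0325,"wx": 0,"wy": 0,"wz": 0,"hand": 0.05},
  {"x": 0,"y": -0.072,"z": 0.044,"wx": 0,"wy": 0,"wz": 0,"hand": 0.05},
  {"x": 0,"y": -0.0835,"z": 0.0565,"wx": 0,"wy": 0,"wz": 0,"hand": 0.05},
  {"x": 0,"y": -0.094,"z": 0.07,"wx": 0,"wy": 0,"wz": 0,"hand": 0.05},
  {"x": 0,"y": -0.103,"z": 0.0845,"wx": 0,"wy": 0,"wz": 0,"hand": 0.05},
])

```text
time: 28.0
tool_pos: [0.4954, 0.0252, 0.2254]
tool_rot: [3.137, -0.003, 1.468]
contact_force: [3.2, 4.0, 1.3]
opening: 0.0112
```

>>> move_arm([
  {"x": 0,"y": -0.008,"z": 0.015,"wx": 0,"wy": 0,"wz": 0,"hand": 0.05},
  {"x": 0,"y": -0.014,"z": 0.031,"wx": 0,"wy": 0,"wz": 0,"hand": 0.05},
  {"x": 0,"y": -0.017,"z": 0.04,"wx": 0,"wy": 0,"wz": 0,"hand": 0.05},
  {"x": 0,"y": -0.019,"z": 0.048,"wx": 0,"wy": 0,"wz": 0,"hand": 0.05},
  {"x": 0,"y": -0.019,"z": 0.051,"wx": 0,"wy": 0,"wz": 0,"hand": 0.05},
  {"x": 0,"y": -0.019,"z": 0.053,"wx": 0,"wy": 0,"wz": 0,"hand": 0.05},
])

```text
time: 28.75
tool_pos: [0.4764, 0.0264, 0.1741]
tool_rot: [3.139, -0.001, 1.468]
contact_force: [-8.1, 2.7, 23.6]
opening: 0.0114
```

>>> move_arm([
  {"x": 0,"y": 0,"z": 0,"wx": 0,"wy": 0,"wz": 0,"hand": 0.05},
  {"x": 0,"y": 0,"z": -0.003,"wx": 0,"wy": 0,"wz": 0,"hand": 0.3},
  {"x": 0,"y": 0,"z": -0.003,"wx": 0,"wy": 0,"wz": 0,"hand": 0.4},
  {"x": 0,"y": 0,"z": -0.003,"wx": 0,"wy": 0,"wz": 0,"hand": 0.4},
  {"x": 0,"y": 0,"z": -0.03,"wx": 0,"wy": 0,"wz": 0,"hand": 0.4},
  {"x": 0,"y": 0,"z": -0.08,"wx": 0,"wy": 0,"wz": 0,"hand": 0.3},
  {"x": 0,"y": -0.03,"z": -0.13,"wx": 0,"wy": 0,"wz": 0,"hand": 0.1},
  {"x": 0.06,"y": -0.06,"z": -0.16,"wx": 0,"wy": 0,"wz": 0,"hand": 0},
])

```text
time: 29.75
tool_pos: [0.4267, 0.0811, 0.3292]
tool_rot: [3.137, -0.001, 1.462]
contact_force: [1.6, 1.4, -1.3]
opening: 0.0122
```

```bash
python3 - <<'E'
from h import *
s=monitor.observe(); print(s['tool_pos'],s['opening'],s['contact_force'])
a=viewer.read_camera('top')[:,:,::-1]; b=viewer.read_camera('scene')[:,:,::-1]; w=viewer.read_camera('wrist')[:,:,::-1]
cv2.imwrite('pics/top9.png',a); cv2.imwrite('pics/scene9.png',b)
cv2.imwrite('pics/p7.png',np.hstack([cv2.resize(b[60:350,170:480],(460,430)),np.vstack([cv2.resize(w,(338,211)),cv2.resize(a[120:290,180:540],(338,219))])]))
for z in [.15]:
  for n,X in dict(TL=(.6702,.1205),TR=(.6473,-.1021),BL=(.4679,.1406),BR=(.4441,-.0826)).items(): print(n,proj('scene',np.array([*X,z])),proj('top',np.array([*X,z])))
# compare lid patch with start
for n in ['top','scene']:
  o=cv2.imread(f'pics/{n}0.png'); d=cv2.absdiff(o,cv2.imread(f'pics/{n}9.png')).max(2)>60
  print(n,d.sum())
E
```

```text
[0.42665629 0.08106584 0.32921534] 0.012163774159658022 [ 1.56859264  1.40106833 -1.26344514]
TL [285.91283757 245.08562869] [279.62168985 148.36528599]
TR [258.88529199 173.2872207 ] [356.62101764 157.61101732]
BL [363.17606099 218.38561496] [269.6311188  217.63658193]
BR [329.54067202 151.65920334] [349.1090759  227.88714624]
top 30942
scene 13454
```

View pics/p7.png

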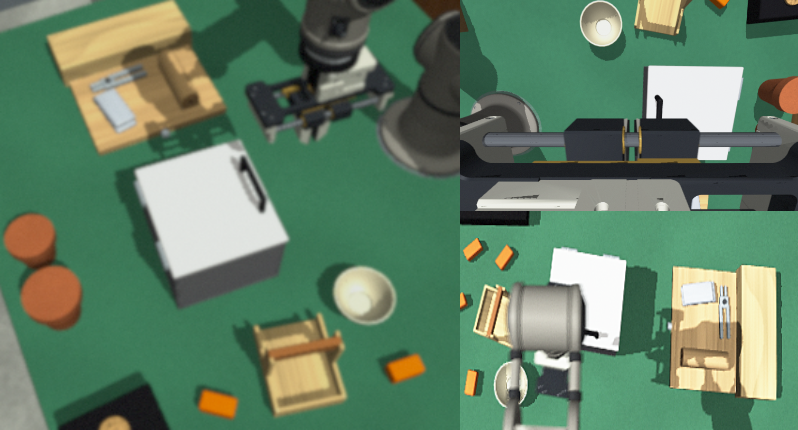

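The scene view shows the lid down on the bin, the log flat on the shelf, the clipper, brush and dish in place, and the empty tray upright. To confirm it is fully shut, I'll press the bar lightly with closed fingers; contact at z ≈ 0.191 means shut.

```bash
python3 - <<'E'
from h import *
print(delta([.477,.0263,.22],[np.pi,0,1.468]))
E
```

```text
(array([-0.0525,  0.0558,  0.1085]), array([ 0.27, -0.12,  0.18]))
```

>>> move_arm([
  {"x": -0.0525,"y": 0.056,"z": 0.02,"wx": 0.2,"wy": 0,"wz": 0,"hand": 0},
  {"x": -0.0525,"y": 0.056,"z": 0.06,"wx": 0.2,"wy": 0,"wz": 0,"hand": 0},
  {"x": -0.0525,"y": 0.056,"z": 0.1,"wx": 0.2,"wy": 0,"wz": 0,"hand": 0},
  {"x": -0.0525,"y": 0.056,"z": 0.12,"wx": 0.2,"wy": 0,"wz": 0,"hand": 0},
  {"x": -0.0525,"y": 0.056,"z": 0.128,"wx": 0.2,"wy": 0,"wz": 0,"hand": 0},
  {"x": -0.0525,"y": 0.056,"z": 0.134,"wx": 0.2,"wy": 0,"wz": 0,"hand": 0},
  {"x": -0.0525,"y": 0.056,"z": 0.136,"wx": 0.2,"wy": 0,"wz": 0,"hand": 0},
  {"x": -0.0525,"y": 0.056,"z": 0.138,"wx": 0.2,"wy": 0,"wz": 0,"hand": 0},
])

```text
time: 30.9
tool_pos: [0.4773, 0.0246, 0.1907]
tool_rot: [-3.142, -0.001, 1.468]
contact_force: [-6.3, -0.6, 19.9]
opening: 0.0004
```

The bar resisted with 20 N at z = 0.1907, so the lid is fully shut. Retreating clear.

>>> move_arm([
  {"x": 0,"y": 0,"z": -0.02,"wx": 0,"wy": 0,"wz": 0,"hand": 0},
  {"x": 0,"y": 0,"z": -0.07,"wx": 0,"wy": 0,"wz": 0,"hand": 0},
  {"x": 0,"y": 0,"z": -0.12,"wx": 0,"wy": 0,"wz": 0,"hand": 0},
  {"x": 0,"y": 0,"z": -0.14,"wx": 0,"wy": 0,"wz": 0,"hand": 0},
  {"x": 0,"y": 0,"z": -0.14,"wx": 0,"wy": 0,"wz": 0,"hand": 0},
  {"x": 0,"y": 0,"z": -0.14,"wx": 0,"wy": 0,"wz": 0,"hand": 0},
])

```text
time: 31.65
tool_pos: [0.4767, 0.0246, 0.3281]
tool_rot: [-3.138, -0.002, 1.468]
contact_force: [0.4, 0.3, 0.1]
opening: 0.0007
```

```bash
python3 - <<'E'
from h import *
s=monitor.observe(); print(s['time'],s['tool_pos'],s['contact_force'])
b=viewer.read_camera('scene')[:,:,::-1].copy(); o=cv2.imread('pics/scene0.png')
for n,(x,y,w,h) in dict(dish=(385,235,60,50),lidfront=(300,200,70,65),clip_brush=(225,100,50,50)).items():
    print(n,cv2.absdiff(o,b)[y:y+h,x:x+w].max(2).mean().round(1))
print(robot.hand_in())
E
```

```text
31.65 [0.47668581 0.02457865 0.32809133] [0.38704626 0.34062887 0.08829178]
dish 4.6
lidfront 8.7
clip_brush 38.0
the job is handed in; nothing more can be done
None
```

I did all the steps in the order asked and handed the job in at about 31.7 s of the 72 s allowed.

- **Log:** with the lid shut, I lifted it off and set it flat side down on the free half of the shelf, with light contact of about 3 N.
- **Lid opening:** I opened it to its stop, which read about 33 N at the wrist.
- **Blocks:** I tipped the tray over the bin, and the camera shows all four blocks inside.
- **Tray:** it stands empty and upright at its old spot on the bench, set down with about 2 N of contact.
- **Lid closing:** I swung it shut. A light press on the handle bar met about 20 N at z = 0.191 m, the shut height.

**Last checks:** the view before that final press showed the log, tray, dish, clipper and brush all in place. At hand-in, the dish area matched the start image with a difference of 4.6 grey levels, and the lid front with 8.7.

**One check disagreed:** the clipper and brush area differed by 38 grey levels from the start image. I put this down to the arm's shadow or the arm itself, because both looked unmoved in the earlier views, but I did not view the final picture to confirm it.

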